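Pop the sprung lid of the parts case, steady it and load the spigot

ROBOT

A 6-joint arm with a two-finger parallel gripper is mounted at the origin on the work surface. World frame = base frame: x ahead of the robot, y to its left, z up, the work surface at z = 0. Lengths are in m, angles in rad, forces in N, time in s.
With the tool pointing down it reaches from about 0.25 to 0.725 m from the base axis. Payload 4 kg.
Tool frame: the origin (TCP) lies on the centre line of the jaws, within the pads' length; the fingertips stand 25 mm ahead of it and the grasp point (between the pads) lies 6 mm ahead of it (bot.tip_reach is the distance from the TCP to the fingertips, in m); z points along the fingers, x is the direction in which the jaws open and shut, and the axes are right-handed (so a half turn about z gives the same grasp; the last joint's range is limited). The gripper opens to 85 mm and grips with 20 to 120 N. Pads are 22 mm wide; open, the fingers measure 114 mm over their backs; the gripper's body (76 mm by 85 mm) begins 54 mm behind the grasp point. The pads swing forward as they close: fully open they stand 13 mm farther back than shut.
Start: joints at [-1.32, 0.241, 0.005, 1.335, 0, 1.571], TCP at [0.124, -0.484, 0.256] pointing down, gripper open.
Joint ranges: [-2.72, 2.72], [-1.05, 1.87], [-1.09, 1.28], [-1.99, 2.15], [-1.42, 1.44], [-3.14, 3.14]. Speed limits (rad/s): [2.79, 2.79, 3.14, 3.14, 3.14, 3.14].

INTERFACE

Orientations are given as a rotation vector (axis times angle).
In Python, from workcell import bot, vision gives the robot as it stands. The module is installed in compiled form; this text tells all that it offers.
- The arm moves only by the tool play_rows, never from a script. Its argument "rows" is a list that holds one entry, the list of rows, each a list of 7 numbers: the gripper command: -1 is shut, 1 is fully open, values between are in proportion, then the shift along the tool's x, y, z in cm, then the turn, a rotation vector about the tool's x, y, z in degrees. In form: [[[grip, tx, ty, tz, rx, ry, rz], ...]]. A call has 1 to 5 rows; each row shifts and turns the commanded pose from where the row before left it, along the tool's axes as they then stand; what a row does not reach is not made up. A row lasts 1/10 s, in which the tool goes at most 50 mm and 8.59 degrees, less where a joint would pass 70% of its speed; a pose out of reach is approached as far as the arm can. A call is refused whole if a number of a shift passes 5 or a number of a turn 8.59, either way. A call with a gripper value outside its range is refused whole. The fingers move at their own pace and stop on an object; "grip_force" is the grip in N (left out, the last holds). Time passes only in rows, so rows that do not move let the fingers close. It gives the time, the measured TCP pose, the force and the opening at its end, in the units of the state.
- bot.state(): the state, without advancing time (a new reading comes with each control period).
- vision.capture(name): name is "scene" or "side" or "wrist"; returns the picture (420x560x3 uint8, red, green, blue); there is no depth.
- vision.camera_info(name): a dict with "mtx" (3x3 intrinsics, pixels), "T" (4x4, takes a point from camera to world coordinates); the wrist camera has in their place "T_tool_cam" (4x4, takes a point from camera to tool coordinates, whose origin is the TCP and whose axes are the tool frame's). Camera axes: x right, y down, z forward; pixel columns grow to the right and rows downward; lengths in m; the calibration is good to about 2 mm. The wrist camera is an equidistant fisheye: a pixel r from the principal point sees the ray r / f radians off the axis. A picture is of the moment at which its call begins: read the wrist's pose just before it. camera_info takes no time and is no camera call.
- bot.hand_in(): hands the job in, once; it reports no verdict.
The state is a dict: "time": time; "qpos": joint angles; "joint_vel": joint speeds; "joint_efforts": joint torques, N m; "position": TCP position; "orientation": TCP orientation; "force": force on the tool from outside, world axes, zero at the start; "ft_torque": the same for the moment, N m; "finger_gap": finger opening in m.
Only numpy, scipy, OpenCV 4.12 (cv2) and the standard library are available. Lean on these libraries where they do the work, as an engineer would, in place of code of your own. Each camera call takes 0.05 s, during which the arm holds its last target.

TASK

Put the loose flanged spigot away beside its mate in the grey parts case: press the black key to release the lid, and once it has sprung up, steady it so that it stands open and still instead of swinging. Then set the spigot down, without dropping it, upright on its flange in the empty compartment, the one with the rubber pad, and let go. Leave the mate and everything else on the bench where they are.

Things in the scene. Friction and masses are not known exactly. Their poses are not given: they have to be found in the camera images.
- case: grey case fixed to the bench, 140 mm (its x) by 210 mm (its y), 60 mm tall, 80 mm with lid shut; walls and floor 5 mm; a middle wall (at its y = 0) makes two compartments side by side along y, each 130 by 98 mm. Origin: centre of underside; z up; -x is the front, facing the robot. A housing 45 mm tall, 76 mm wide stands out 75 mm from the front wall and carries the key.
- key_top (a point): middle of the top of the black release key (button, 40 mm along case x by 60 mm), 120 mm in front of the case's origin, 60 mm above the bench. Press straight down: 7 mm travel, about 5 N at the bottom; the lid is let go at about 5 mm. It draws back a small steel catch, 77 mm high, between key and lid: its end comes from 31 to 24 mm of the key's middle. Springs back.
- lid (a joint): lid angle, rad: 0 shut, 1.57 upright, stop 2.4. The lid is a shell 140 by 210 mm, 20 mm deep, 0.2 kg, hinged on the case's far top edge. A light spring throws it up fast when released; it balances at about 1.7 and unless steadied swings about that for over half a minute. To move it 0.3 rad off balance takes under 1 N. Once still it needs no holding.
- lid_hinge (a point): on the lid's hinge line, middle of its width: 70 mm behind the case's origin (case x), 60 mm above the bench. The lid turns about the case's y axis through it.
- lid_panel (a point): point on the inner face of the lid's panel, middle of its width, 90 mm from the hinge towards the free edge (at 140 mm); the inner face lies 16 mm off the plane through hinge and rim. With the lid up this face looks to the front and a shut fingertip can push it from there.
- pad: black rubber pad 126 by 94 by 3 mm that fills the floor of the empty compartment (left or right, it differs; hidden while the lid is shut). Origin: centre of its underside, 5 mm above the bench, at the middle of that compartment; axes as the case's.
- spigot: the blue flanged spigot to put away, 0.25 to 0.5 kg: a round flange 70 mm across and 12 mm thick at the foot, above it a round tube 46 mm across up to 66 mm height. Stands on its flange on the bench to the right of the case. Origin: centre of its underside; z up along the tube.
- mate: an identical spigot that already stands in the other compartment (hidden while the lid is shut). Origin: centre of its underside.
- sleeve: plain blue pipe sleeve, 60 mm across and 85 mm tall, no wide flange; bystander, standing near the spigot. Origin: centre of its underside.
- tee: blue flanged tee, 100 mm long along its own y, 86 mm tall, bystander lying near the spigot. Origin: centre of its underside.
- blank: blue blank flange, a disc 110 mm across and 18 mm thick with a low boss, lying flat near the front left corner of the case, bystander. Origin: centre of its underside.
- tub: screw-top jar, 80 mm across, 110 mm tall, bystander to the left. Origin: centre of its underside.
- wrench: steel wrench 190 mm long, lying flat to the left, bystander. Origin under its middle.
- mug: white mug, 80 mm across, 90 mm tall, bystander to the left. Origin: centre of its underside.
Not all that is in view belongs to the job. What is shaped like the spigot but green or turquoise is not meant.

How it is judged:
On the way, in this order (a step that is already met when the one before it is completed fails the run):
1. the lid has been released and has sprung up (value of joint lid above 0.6 rad).
2. the steadied lid stands open (1.3 to 2.05 rad) and still (under 0.3 rad/s), spigot not yet on the pad (value of joint lid between 1.3 and 2.05 rad and velocity of joint lid between -0.3 and 0.3 rad/s and not (x of spigot in the frame of pad between -0.034 and 0.034 m and y of spigot in the frame of pad between -0.02 and 0.02 m and z of spigot in the frame of pad between -0.001 and 0.008 m and angle between spigot's own z axis and vertical below 0.1 rad)), for 0.5 s.
3. the spigot stands on the pad in the empty compartment (x of spigot in the frame of pad between -0.034 and 0.034 m and y of spigot in the frame of pad between -0.02 and 0.02 m and z of spigot in the frame of pad between -0.001 and 0.008 m and angle between spigot's own z axis and vertical below 0.1 rad), for 0.2 s.
At the end, for the whole second after the job is handed in: Lid open at 1.3 to 2.05 rad, turning under 0.3 rad/s; spigot released, at rest, upright (0.1 rad) with its foot on the pad, within 34 mm (case x) and 20 mm (case y) of the pad's middle; mate upright (0.1 rad), within 25 mm of its place (all of step 3 and value of joint lid between 1.3 and 2.05 rad and velocity of joint lid between -0.3 and 0.3 rad/s and distance of mate from where it was at the start of the episode below 0.025 m and angle between mate's own z axis and vertical below 0.1 rad and linear speed of spigot below 0.03 m/s and contact force between the fingers and spigot below 0.1 N); the robot touches nothing.
It fails at once if the spigot is dropped or knocked: it moves faster than 0.5 m/s while no finger holds it (linear speed of spigot above 0.5 m/s and contact force between the fingers and spigot below 0.05 N).
It fails at once if the mate is shifted by more than 25 mm or tipped (distance of mate from where it was at the start of the episode above 0.025 m or angle between mate's own z axis and vertical above 0.3 rad).
It fails at once if a bystander on the bench is shifted by more than 30 mm (distance of any of sleeve, tee, blank, tub, wrench, mug from where it was at the start of the episode above 0.03 m).
It also fails if it takes over 67 s, if anything falls off the work surface, if the arm or the gripper's body presses on something with over 40 N, if the wrist force passes 120 N, or if a joint passes its speed limit or range.

## Working session

There is one attempt and no reset: what is moved stays moved. The work goes in short steps, Python scripts to look and compute and a tool call to move; the robot and the scene stay as the last step left them, time stands still between calls to the robot, and variables do not carry over. Pictures are saved under pics/ and viewed, and the job is handed in when it is done.

Besides the shell and the picture viewer there is one more tool, called after ">>>" by a JSON object that holds its "fn" and its "kwargs". play_rows: Moves the arm, as the interface text tells. Its arguments: {"type":"object","properties":{"rows":{"type":"array","items":{"type":"array","items":{"type":"array","items":{"type":"number"}}}},"grip_force":{"type":"number"}},"required":["rows"]}

```bash
mkdir -p pics; cat > h.py <<'E'
import numpy as np, cv2
from workcell import bot, vision
from scipy.spatial.transform import Rotation as R
def cap(name,fn):
    im=vision.capture(name); cv2.imwrite('pics/'+fn,cv2.cvtColor(im,cv2.COLOR_RGB2BGR)); return im
def ray(name,u,v):
    c=vision.camera_info(name); K=np.array(c['mtx']);T=np.array(c['T'])
    d=T[:3,:3]@np.linalg.solve(K,[u,v,1.]); return T[:3,3],d
def onz(name,u,v,z):
    o,d=ray(name,u,v); return o+d*(z-o[2])/d[2]
def proj(name,p):
    c=vision.camera_info(name); K=np.array(c['mtx']);T=np.linalg.inv(np.array(c['T']))
    q=K@(T[:3,:3]@np.array(p)+T[:3,3]); return q[:2]/q[2]
E
python3 - <<'E'
from h import *
np.set_printoptions(precision=4,suppress=True)
s=bot.state(); print(s)
for n in ('scene','side'):
    cap(n,n+'0.png'); print(n,vision.camera_info(n))
cap('wrist','wrist0.png'); print(vision.camera_info('wrist'),bot.tip_reach)
E
```

```text
{'time': 0.0, 'qpos': array([-1.32  ,  0.2414,  0.0037,  1.3352,  0.    ,  1.5708]), 'joint_vel': array([-0.0011, -0.0002, -0.0005,  0.0002, -0.0007,  0.0009]), 'joint_efforts': array([ -0.0011, -37.2317,  25.2409,   0.017 ,  -0.0001,   0.    ]), 'position': array([ 0.1239, -0.4838,  0.2554]), 'orientation': array([-2.4808,  1.9254,  0.0026]), 'force': array([ 0.8097, -0.4677, -0.0486]), 'ft_torque': array([ 0.0587,  0.0593, -0.036 ]), 'finger_gap': 0.08530556165820227}
scene {'mtx': array([[390.3522,   0.    , 277.8083],
       [  0.    , 390.3522, 214.1132],
       [  0.    ,   0.    ,   1.    ]]), 'T': array([[ 0.8503,  0.4481, -0.276 ,  0.8125],
       [ 0.5263, -0.7249,  0.4445, -0.497 ],
       [-0.0009, -0.5232, -0.8522,  1.0605],
       [ 0.    ,  0.    ,  0.    ,  1.    ]])}
side {'mtx': array([[534.0699,   0.    , 282.6433],
       [  0.    , 534.0699, 217.1856],
       [  0.    ,   0.    ,   1.    ]]), 'T': array([[-0.9209, -0.227 ,  0.3168, -0.0011],
       [-0.3892,  0.4925, -0.7785,  1.163 ],
       [ 0.0207, -0.8402, -0.5419,  0.8755],
       [ 0.    ,  0.    ,  0.    ,  1.    ]])}
{'mtx': array([[325.1923,   0.    , 280.747 ],
       [  0.    , 325.1923, 216.9765],
       [  0.    ,   0.    ,   1.    ]]), 'T_tool_cam': array([[ 1.    , -0.    ,  0.0013,  0.0013],
       [-0.0004,  0.9551,  0.2963, -0.0744],
       [-0.0012, -0.2963,  0.9551, -0.1167],
       [ 0.    ,  0.    ,  0.    ,  1.    ]])} 0.025
```

View pics/scene0.png

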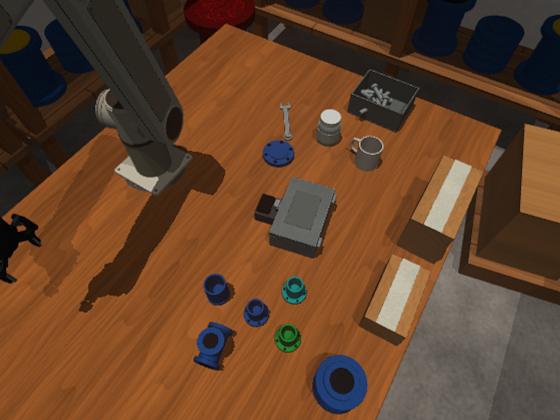

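View pics/side0.png

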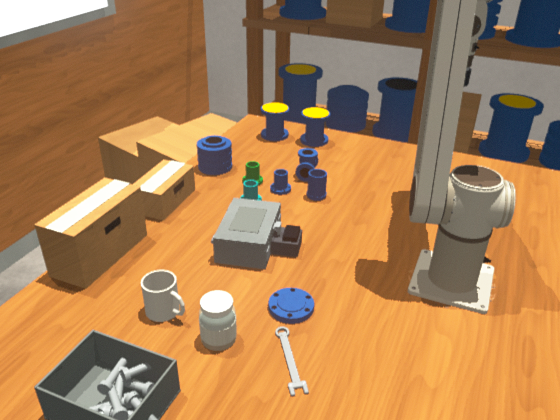

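View pics/wrist0.png

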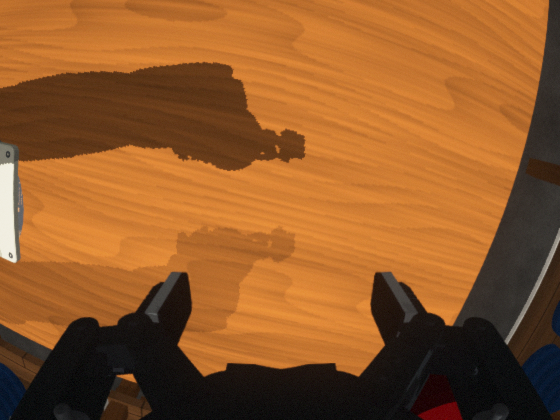

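Candidates in the scene view are: the blue flanged spigot (256,312), the turquoise one (294,291), the green one (288,337), the plain sleeve (216,289), the tee (212,344) and a big blue flanged part (340,383). I choose (256,312) and will check it in a crop.

```bash
python3 - <<'E'
import cv2,numpy as np
a=cv2.imread('pics/scene0.png'); b=cv2.imread('pics/side0.png')
c=np.hstack([cv2.resize(a[260:380,190:320],(390,360),interpolation=2),cv2.resize(b[140:210,235:335],(400,360),interpolation=2)[:, :400]])
cv2.imwrite('pics/crop1.png',c)
d=np.hstack([cv2.resize(a[170:265,240:345],None,fx=4,fy=4,interpolation=2),cv2.resize(b[190:275,205:310],None,fx=3.6,fy=4.47,interpolation=2)])
d=cv2.resize(a[170:265,240:345],None,fx=5,fy=5,interpolation=2);cv2.imwrite('pics/crop2.png',d)
d=cv2.resize(b[190:275,205:310],None,fx=5,fy=5,interpolation=2);cv2.imwrite('pics/crop3.png',d)
E
```

```text
(no output)
```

View pics/crop1.png

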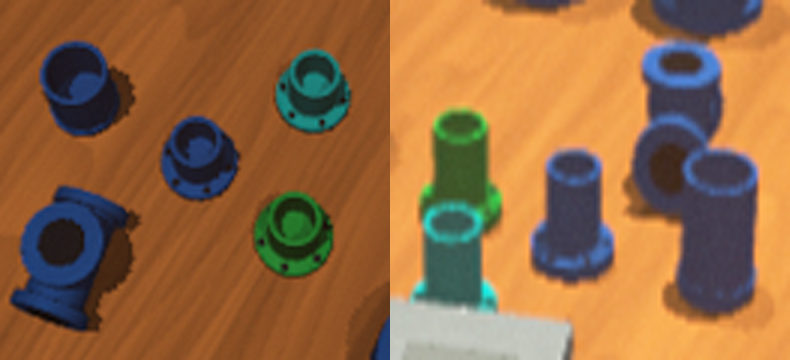

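View pics/crop2.png

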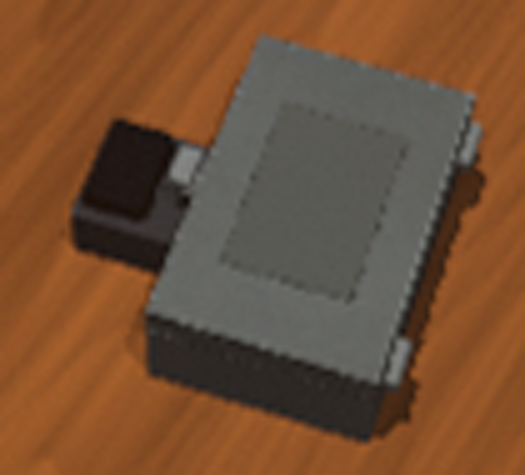

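View pics/crop3.png

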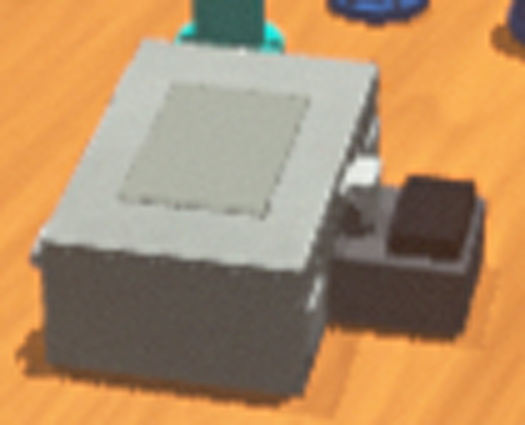

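```bash
python3 - <<'E'
from h import *
np.set_printoptions(precision=4,suppress=True)
A=[(262,37),(475,96),(388,383),(149,313)]
B=[(143,40),(377,65),(307,270),(40,243)]
# FL,BL,BR,FR(scene)
S=np.array([onz('scene',x/5+240-.4,y/5+170-.4,.08) for x,y in A])
D=np.array([onz('side',x/5+205-.4,y/5+190-.4,.08) for x,y in B])
for P in (S,D): print(P[:,:2],P.mean(0), [np.linalg.norm(P[i]-P[i-1]) for i in range(4)])
# scene order: 0 far-left(front-left), 
for P in (S,D):
    for i in range(4):
        e=P[i]-P[i-1]; print(np.degrees(np.arctan2(e[1],e[0])))
print('key',onz('scene',127/5+240,170/5+170,.06), onz('side',434/5+205,215/5+190,.06))
print('sp',onz('scene',256.3,306.7,.066),onz('side',280.5,172.0,.066))
for n in ('scene','side'):
    im=cv2.imread(f'pics/{n}0.png'); hsv=cv2.cvtColor(im,cv2.COLOR_BGR2HSV)
    m=cv2.inRange(hsv,(108,90,25),(128,255,255))
    k,l,st,c=cv2.connectedComponentsWithStats(m)
    for i in range(1,k):
        if st[i][4]>60: print(n,st[i],c[i],onz(n,*c[i],0.025)[:2])
E
```

```text
[[ 0.4609  0.1537]
 [ 0.5952  0.1836]
 [ 0.6445 -0.0173]
 [ 0.5064 -0.05  ]] [0.5517 0.0675 0.08  ] [np.float64(0.20867312466513516), np.float64(0.1375321004945059), np.float64(0.20684648275508), np.float64(0.14190198248859914)]
[[ 0.6352 -0.0164]
 [ 0.5009 -0.0478]
 [ 0.4541  0.1524]
 [ 0.5891  0.1879]] [0.5448 0.069  0.08  ] [np.float64(0.20939669436540673), np.float64(0.13799451332711432), np.float64(0.20561187358251015), np.float64(0.1396178121731353)]
102.58873887088663
12.562142202731152
-76.203918205169
-166.68093374702983
-77.284506901772
-166.8215661874478
103.14507823924824
14.729031512378258
key [0.4371 0.0357 0.06  ] [0.4225 0.0535 0.06  ]
sp [ 0.5918 -0.2489  0.066 ] [ 0.5828 -0.2443  0.066 ]
scene [285   0  34   8 213] [301.8498   2.9155] [-0.0355  1.0841]
scene [323   0  41  24 831] [342.9819  10.5764] [0.1554 1.1295]
scene [ 412    0   65   57 1881] [439.6959  28.883 ] [0.5793 1.228 ]
scene [ 514   15   46   80 1417] [542.0078  64.825 ] [1.0156 1.2131]
scene [ 463   16   61   58 1971] [491.7108  44.9295] [0.8053 1.2352]
scene [ 45  19  49  54 902] [66.4579 49.5432] [-
[... 568 characters left out ...]
8  78] [420.9872  23.2692] [ 0.5892 -2.7254]
side [280  65  42  37 703] [300.8663  82.3243] [ 0.8847 -1.2052]
side [ 379   78   36   63 1314] [396.4825 108.7953] [ 0.3849 -1.0654]
side [329  86  39  33 805] [350.4261  98.9056] [ 0.6013 -1.0934]
side [489 122  21  20 113] [499.6637 129.5221] [-0.0446 -1.0248]
side [479 125  50  37 646] [502.1378 147.4799] [-0.0656 -0.8498]
side [197 136  34  15 284] [213.7042 143.9437] [ 0.9235 -0.4135]
side [298 148  19  10  99] [307.3131 152.8384] [ 0.5822 -0.4924]
side [300 162  27  16  93] [312.3226 169.828 ] [ 0.5201 -0.3763]
side [271 184  20   9  67] [281.6269 188.8358] [ 0.5642 -0.2118]
side [ 269  288   45   31 1036] [290.9218 303.2326] [0.333 0.277]
```

The crop confirms it: the part at (256,312) is blue and has a flange and tube. The turquoise and green look-alikes stand apart from it. Next I'll locate the neighbours and write a row planner.

```bash
cat >> h.py <<'E'
C=np.array([.548,.068]); YAW=np.radians(13.3)
def case(x,y,z):
    c,s=np.cos(YAW),np.sin(YAW); return np.array([C[0]+c*x-s*y,C[1]+s*x+c*y,z])
def down(b,tilt=0.):
    "tool x at bearing b (deg), z down; then tilt (deg) about tool x"
    b=np.radians(b); x=np.array([np.cos(b),np.sin(b),0]); z=np.array([0,0,-1.]); y=np.cross(z,x)
    return R.from_matrix(np.array([x,y,z]).T)*R.from_rotvec([np.radians(tilt),0,0])
def pose():
    s=bot.state(); return np.array(s['position']),R.from_rotvec(s['orientation'])
def plan(legs,grip,p=None,r=None,vmax=4.8,amax=8.4,pr=True):
    if p is None: p,r=pose()
    rows=[]
    for P,Q,v in legs:
        P=np.array(P); d=np.linalg.norm(P-p)*100; a=np.degrees((r.inv()*Q).magnitude())
        n=max(1,int(np.ceil(d/v-1e-6)),int(np.ceil(a/amax)))
        for i in range(n):
            k=n-i
            t=np.round(r.inv().apply((P-p)/k)*100,2); w=np.round((r.inv()*Q).as_rotvec(degrees=True)/k,2)
            rows.append([grip,*[float(f)+0. for f in t],*[float(f)+0. for f in w]]); p=p+r.apply(t/100); r=r*R.from_rotvec(w,degrees=True)
    if pr:
        for i in range(0,len(rows),5): print([rows[i:i+5]])
    return p,r
def st():
    s=bot.state(); print(s['time'],'p',np.round(s['position'],4),'F',np.round(s['force'],2),'gap',round(s['finger_gap'],4),'q',np.round(s['qpos'],2))
E
python3 - <<'E'
from h import *
np.set_printoptions(precision=4,suppress=True)
print('turq',onz('scene',294,285,.066),onz('side',251,185,.066),'green',onz('scene',288,331,.066),onz('side',253,166,.066))
print('sleeve',onz('scene',215,282,.085),onz('side',317,175,.085))
k=case(-.124,0,0); print(k)
b=103.3
plan([([k[0],k[1],.20],down(b),4.8),([k[0],k[1],.10],down(b),4.8)],-1)
E
```

```text
turq [ 0.6451 -0.1456  0.066 ] [ 0.6317 -0.1275  0.066 ] green [ 0.6945 -0.2593  0.066 ] [ 0.6808 -0.2444  0.066 ]
sleeve [ 0.466  -0.2552  0.085 ] [ 0.4581 -0.2414  0.085 ]
[0.4273 0.0395 0.    ]
[[[-1, -1.96, -1.93, 0.26, -0.01, 0.0, -8.13], [-1, -1.67, -2.18, 0.26, -0.01, 0.0, -8.13], [-1, -1.34, -2.4, 0.25, -0.01, 0.0, -8.13], [-1, -0.99, -2.56, 0.25, -0.01, 0.0, -8.13], [-1, -0.62, -2.68, 0.25, -0.01, 0.0, -8.13]]]
[[[-1, -0.23, -2.74, 0.25, -0.01, 0.0, -8.13], [-1, 0.16, -2.75, 0.25, -0.01, 0.0, -8.13], [-1, 0.54, -2.7, 0.25, -0.01, 0.0, -8.13], [-1, 0.92, -2.59, 0.25, -0.01, 0.0, -8.14], [-1, 1.28, -2.44, 0.25, -0.01, 0.0, -8.13]]]
[[[-1, 1.61, -2.23, 0.25, -0.01, 0.0, -8.14], [-1, 1.91, -1.98, 0.25, -0.01, 0.0, -8.13], [-1, 2.17, -1.69, 0.25, -0.01, 0.0, -8.14], [-1, 2.38, -1.37, 0.25, -0.01, 0.0, -8.13], [-1, 2.55, -1.02, 0.25, -0.01, 0.01, -8.14]]]
[[[-1, 2.67, -0.65, 0.25, -0.01, 0.01, -8.13], [-1, 2.74, -0.26, 0.26, 0.0, 0.01, -8.14], [-1, 2.75, 0.13, 0.25, -0.01, 0.0, -8.13], [-1, 2.7, 0.52, 0.26, 0.0, 0.01, -8.14], [-1, 2.6, 0.89, 0.26, -0.01, 0.0, -8.13]]]
[[[-1, 2.45, 1.25, 0.25, 0.0, 0.01, -8.14], [-1, 2.24, 1.59, 0.26, -0.01, 0.0, -8.13], [-1, 0.0, 0.0, 3.33, 0.0, 0.0, 0.0], [-1, 0.0, 0.0, 3.33, 0.0, 0.0, 0.0], [-1, 0.0, 0.0, 3.34, 0.0, 0.0, 0.0]]]
```

>>> {"fn": "play_rows", "kwargs": {"rows": [[[-1, -2.0, -1.9, 0.2, 0, 0, -8.1], [-1, -1.7, -2.2, 0.2, 0, 0, -8.1], [-1, -1.3, -2.4, 0.2, 0, 0, -8.1], [-1, -1.0, -2.6, 0.2, 0, 0, -8.1], [-1, -0.6, -2.7, 0.2, 0, 0, -8.1]]]}}

```text
time: 0.65
position: [0.1939, -0.3637, 0.2459]
orientation: [-2.997, 0.94, 0.001]
force: [0.2, -0.3, -0.0]
finger_gap: 0.0124
```

>>> {"fn": "play_rows", "kwargs": {"rows": [[[-1, -0.2, -2.7, 0.2, 0, 0, -8.1], [-1, 0.2, -2.7, 0.2, 0, 0, -8.1], [-1, 0.5, -2.7, 0.2, 0, 0, -8.1], [-1, 0.9, -2.6, 0.2, 0, 0, -8.1], [-1, 1.3, -2.4, 0.2, 0, 0, -8.1]]]}}

```text
time: 1.15
position: [0.2631, -0.2463, 0.2361]
orientation: [-3.137, -0.156, 0.0]
force: [0.0, -1.4, 0.7]
finger_gap: -0.0002
```

>>> {"fn": "play_rows", "kwargs": {"rows": [[[-1, 1.6, -2.2, 0.2, 0, 0, -8.1], [-1, 1.9, -2.0, 0.2, 0, 0, -8.1], [-1, 2.2, -1.7, 0.2, 0, 0, -8.1], [-1, 2.4, -1.4, 0.2, 0, 0, -8.1], [-1, 2.5, -1.0, 0.2, 0, 0, -8.1]]]}}

```text
time: 1.65
position: [0.3326, -0.1278, 0.2261]
orientation: [-2.889, -1.233, 0.0]
force: [0.9, -0.2, -0.3]
finger_gap: 0.0003
```

>>> {"fn": "play_rows", "kwargs": {"rows": [[[-1, 2.7, -0.6, 0.2, 0, 0, -8.1], [-1, 2.7, -0.3, 0.2, 0, 0, -8.1], [-1, 2.8, 0.1, 0.2, 0, 0, -8.1], [-1, 2.7, 0.5, 0.2, 0, 0, -8.1], [-1, 2.6, 0.9, 0.2, 0, 0, -8.1]]]}}

```text
time: 2.15
position: [0.4025, -0.0091, 0.216]
orientation: [-2.284, -2.157, 0.001]
force: [-0.0, 0.2, 0.8]
finger_gap: 0.0003
```

>>> {"fn": "play_rows", "kwargs": {"rows": [[[-1, 2.4, 1.2, 0.2, 0, 0, -8.1], [-1, 2.2, 1.6, 0.2, 0, 0, -8.1], [-1, 0, 0, 2, 0, 0, 0], [-1, 0, 0, 2, 0, 0, 0], [-1, 0, 0, 0, 0, 0, 0]]]}}

```text
time: 2.65
position: [0.4277, 0.0363, 0.1697]
orientation: [-1.961, -2.448, 0.007]
force: [-0.2, -0.2, -0.2]
finger_gap: -0.0001
```

```bash
python3 - <<'E'
from h import *
st(); cap('scene','scene1.png');cap('side','side1.png');cap('wrist','wrist1.png')
k=case(-.124,0,0)
plan([([k[0],k[1],.105],down(103.3),2)],-1)
E
```

```text
2.65 p [0.4277 0.0363 0.1697] F [-0.24 -0.18 -0.24] gap -0.0001 q [ 0.08  0.17 -0.32  1.09  0.   -0.14]
[[[-1, 0.1, -0.05, 1.7, 0.01, 0.0, -0.19], [-1, 0.1, -0.05, 1.7, 0.0, 0.0, -0.18], [-1, 0.1, -0.05, 1.69, 0.01, 0.0, -0.19], [-1, 0.1, -0.06, 1.7, 0.0, 0.0, -0.18]]]
```

View pics/side1.png

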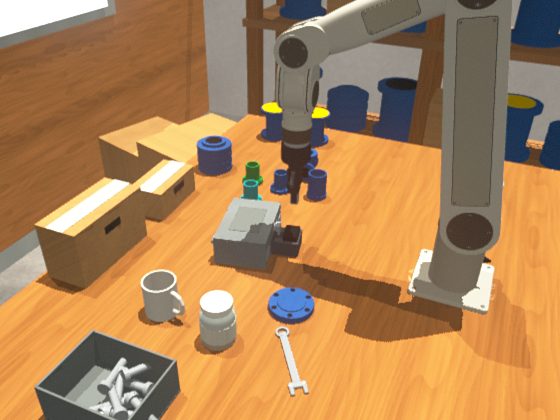

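View pics/wrist1.png

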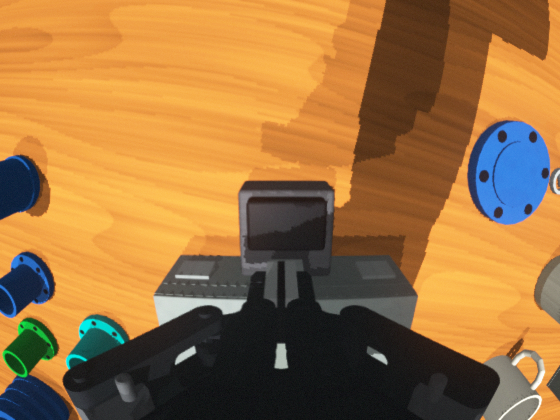

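The wrist view shows the key at (286,223) with the shut fingers just beyond it. I'll measure the key from this picture.

```bash
cat >> h.py <<'E'
def wz(u,v,z,p=None,r=None):
    c=vision.camera_info('wrist'); K=np.array(c['mtx']);T=np.array(c['T_tool_cam'])
    if p is None: p,r=pose()
    a,b=u-K[0,2],v-K[1,2]; q=np.hypot(a,b); th=q/K[0,0]
    d=np.array([np.sin(th)*a/q,np.sin(th)*b/q,np.cos(th)])
    o=p+r.apply(T[:3,3]); d=r.apply(T[:3,:3]@d); return o+d*(z-o[2])/d[2]
E
python3 - <<'E'
from h import *
np.set_printoptions(precision=4,suppress=True)
im=cv2.imread('pics/wrist1.png')
cv2.imwrite('pics/w1c.png',cv2.resize(im[170:290,220:350],None,fx=5,fy=5,interpolation=2))
P=[wz(*u,.06) for u in [(248,199),(324,198),(326,249),(247,249)]]
print(np.array(P),np.mean(P,0),case(-.12,0,.06))
print('sp top',wz(12,306,.066))
E
```

```text
[[0.417  0.007  0.06  ]
 [0.4041 0.0609 0.06  ]
 [0.4427 0.0728 0.06  ]
 [0.4559 0.0136 0.06  ]] [0.4299 0.0386 0.06  ] [0.4312 0.0404 0.06  ]
sp top [ 0.5893 -0.2356  0.066 ]
```

View pics/w1c.png

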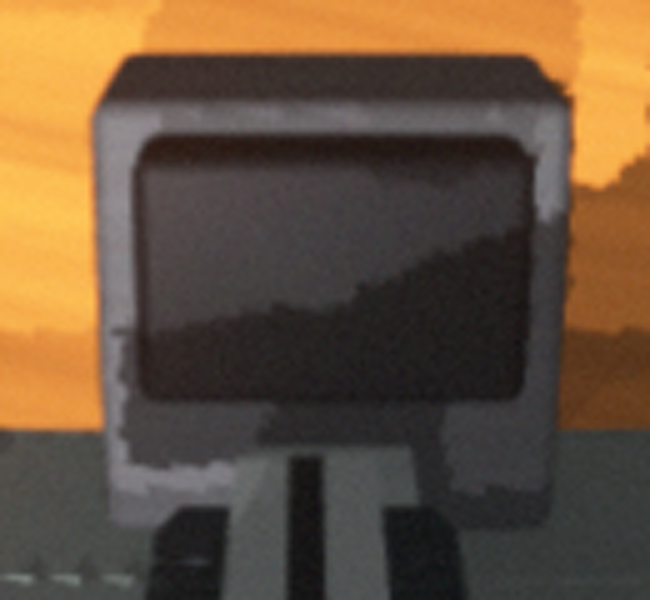

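>>> {"fn": "play_rows", "kwargs": {"rows": [[[-1, 0.2, 0, 2, 0, 0, -0.4], [-1, 0.1, 0, 2, 0, 0, -0.3], [-1, 0, 0, 2, 0, 0, 0], [-1, 0, 0, 1.9, 0, 0, 0], [-1, 0, 0, 0, 0, 0, 0]]]}}

```text
time: 3.3
position: [0.4283, 0.0387, 0.0924]
orientation: [-1.949, -2.461, 0.003]
force: [-1.1, -0.8, 1.0]
finger_gap: -0.0
```

>>> {"fn": "play_rows", "kwargs": {"rows": [[[-1, 0, 0, 0.4, 0, 0, 0], [-1, 0, 0, 0.3, 0, 0, 0], [-1, 0, 0, 0.2, 0, 0, 0], [-1, 0, 0, 0.1, 0, 0, 0]]]}}

```text
time: 3.7
position: [0.4302, 0.0391, 0.084]
orientation: [1.949, 2.462, 0.002]
force: [-0.3, -0.9, 3.0]
finger_gap: -0.0003
```

>>> {"fn": "play_rows", "kwargs": {"rows": [[[-1, 0, -0.1, 0.2, 0, 0, 0], [-1, 0, 0, 0.2, 0, 0, 0], [-1, 0, 0, 0.1, 0, 0, 0], [-1, 0, 0, 0, 0, 0, 0]]]}}

```text
time: 4.1
position: [0.4297, 0.039, 0.0789]
orientation: [1.949, 2.462, 0.003]
force: [3.5, 1.3, 4.5]
finger_gap: 0.0002
```

```bash
python3 - <<'E'
from h import *
st(); cap('side','side2.png')
E
```

```text
4.1 p [0.4297 0.039  0.0789] F [3.5  1.25 4.52] gap 0.0002 q [ 0.09  0.28 -0.46  0.83  0.   -0.14]
```

View pics/side2.png

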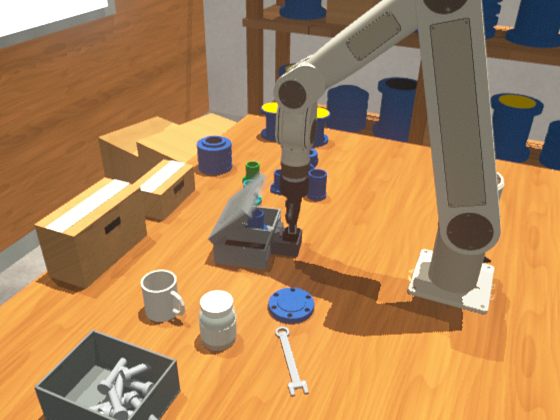

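The lid sprang up (side view, lid near (240,205)). The mate shows in the far (right) compartment at (257,218), so the left compartment should hold the pad. Next I'll plan the steadying approach.

```bash
python3 - <<'E'
from h import *
p,r=plan([(case(-.13,0,.19),down(103.3,-35),4.8),(case(-.0,0,.165),down(103.3,-35),4.8)],-1)
print('in');plan([(case(.083,0,.16),down(103.3,-35),1.5)],-1,p,r)
E
```

```text
[[[-1, 0.02, -0.16, -2.22, -6.97, 0.01, 0.0], [-1, 0.02, 0.12, -2.23, -6.97, 0.0, -0.01], [-1, 0.02, 0.39, -2.2, -6.97, 0.01, 0.0], [-1, 0.02, 0.65, -2.13, -6.97, 0.0, -0.01], [-1, 0.02, 0.9, -2.04, -6.98, 0.01, 0.0]]]
[[[-1, 0.0, 3.07, 3.17, 0.0, 0.0, 0.0], [-1, 0.0, 3.07, 3.17, 0.0, 0.0, 0.0], [-1, 0.0, 3.07, 3.17, 0.0, 0.0, 0.0]]]
in
[[[-1, 0.0, 1.09, 0.86, 0.0, 0.0, 0.0], [-1, 0.0, 1.08, 0.86, 0.0, 0.0, 0.0], [-1, 0.0, 1.09, 0.86, 0.0, 0.0, 0.0], [-1, 0.0, 1.08, 0.86, 0.0, 0.0, 0.0], [-1, 0.0, 1.09, 0.86, 0.0, 0.0, 0.0]]]
[[[-1, 0.0, 1.08, 0.87, 0.0, 0.0, 0.0]]]
```

>>> {"fn": "play_rows", "kwargs": {"rows": [[[-1, 0, -0.2, -2.2, -7, 0, 0], [-1, 0, 0.1, -2.2, -7, 0, 0], [-1, 0, 0.4, -2.2, -7, 0, 0], [-1, 0, 0.6, -2.1, -7, 0, 0], [-1, 0, 0.9, -2.0, -7, 0, 0]]]}}

```text
time: 4.65
position: [0.4178, 0.0369, 0.1871]
orientation: [1.667, 2.106, 0.665]
force: [0.4, -0.7, -0.8]
finger_gap: 0.0003
```

>>> {"fn": "play_rows", "kwargs": {"rows": [[[-1, 0, 3.1, 3.2, 0, 0, 0], [-1, 0, 3.1, 3.2, 0, 0, 0], [-1, 0, 3.1, 3.2, 0, 0, 0], [-1, 0, 0, 0, 0, 0, 0]]]}}

```text
time: 5.05
position: [0.5499, 0.0678, 0.16]
orientation: [1.668, 2.109, 0.661]
force: [-1.1, 0.2, -0.8]
finger_gap: 0.0002
```

```bash
python3 - <<'E'
from h import *
st(); a=cap('side','side3.png'); b=cap('side','side4.png'); c=cap('side','side5.png')
cv2.imwrite('pics/s345.png',cv2.cvtColor(np.hstack([cv2.resize(i[150:290,190:320],(260,280)) for i in (a,b,c)]),cv2.COLOR_RGB2BGR))
E
```

```text
5.05 p [0.5499 0.0678 0.16  ] F [-1.1   0.22 -0.76] gap 0.0002 q [ 0.08  0.09 -0.65  0.22  0.09 -0.13]
```

View pics/s345.png

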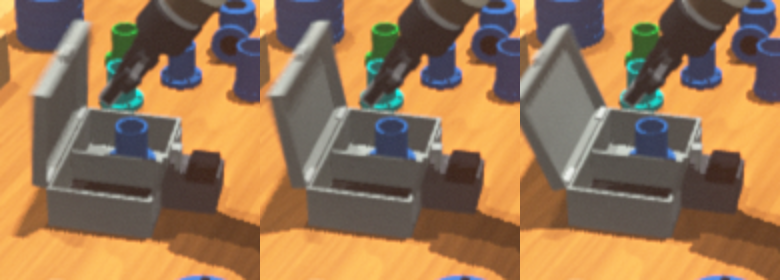

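The lid is swinging freely in the three frames. The near (left) compartment is empty with a dark floor, and the mate stands in the right one. Moving in now.

>>> {"fn": "play_rows", "kwargs": {"rows": [[[-1, 0, 1.4, 1.1, 0, 0, 0], [-1, 0, 1.4, 1.1, 0, 0, 0], [-1, 0, 1.3, 1.1, 0, 0, 0], [-1, 0, 1.3, 1.0, 0, 0, 0], [-1, 0, 1.1, 0.8, 0, 0, 0]]]}}

```text
time: 5.7
position: [0.6265, 0.0855, 0.1578]
orientation: [1.669, 2.107, 0.661]
force: [0.0, 0.4, -0.4]
finger_gap: 0.0003
```

>>> {"fn": "play_rows", "kwargs": {"rows": [[[-1, 0, 0, 0, 0, 0, 0], [-1, 0, 0, 0, 0, 0, 0], [-1, 0, 0, 0, 0, 0, 0], [-1, 0, 0, 0, 0, 0, 0], [-1, 0, 0, 0, 0, 0, 0]]]}}

```text
time: 6.2
position: [0.6274, 0.0858, 0.1585]
orientation: [1.667, 2.106, 0.663]
force: [-14.2, -3.2, 2.9]
finger_gap: -0.0
```

```bash
python3 - <<'E'
from h import *
st(); a=cap('side','side6.png'); b=cap('side','side7.png'); c=cap('side','side8.png');st()
cv2.imwrite('pics/s678.png',cv2.cvtColor(np.hstack([cv2.resize(i[150:290,190:320],(260,280)) for i in (a,b,c)]),cv2.COLOR_RGB2BGR))
E
```

```text
6.2 p [0.6274 0.0858 0.1585] F [-14.18  -3.23   2.89] gap -0.0 q [ 0.1   0.24 -0.48  0.25  0.07 -0.1 ]
6.35 p [0.6279 0.0859 0.1585] F [ 0.38 -0.43 -0.18] gap -0.0002 q [ 0.1   0.24 -0.48  0.25  0.07 -0.1 ]
```

View pics/s678.png

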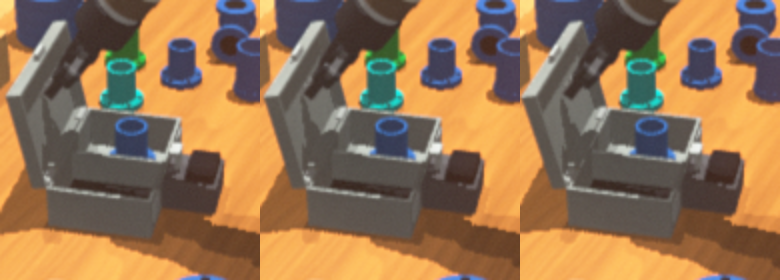

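>>> {"fn": "play_rows", "kwargs": {"rows": [[[-1, 0, 0, 0, 0, 0, 0], [-1, 0, 0, 0, 0, 0, 0], [-1, 0, 0, 0, 0, 0, 0], [-1, 0, 0, 0, 0, 0, 0], [-1, 0, 0, 0, 0, 0, 0]]]}}

```text
time: 6.85
position: [0.6281, 0.086, 0.1584]
orientation: [1.667, 2.106, 0.664]
force: [-0.5, 0.2, 0.3]
finger_gap: 0.0002
```

>>> {"fn": "play_rows", "kwargs": {"rows": [[[-1, 0, 0, 0, 0, 0, 0], [-1, 0, 0, 0, 0, 0, 0], [-1, 0, 0, 0, 0, 0, 0], [-1, 0, 0, 0, 0, 0, 0], [-1, 0, 0, 0, 0, 0, 0]]]}}

```text
time: 7.35
position: [0.6281, 0.0859, 0.1584]
orientation: [1.667, 2.105, 0.664]
force: [0.0, -0.4, -0.2]
finger_gap: -0.0001
```

>>> {"fn": "play_rows", "kwargs": {"rows": [[[-1, 0, 0, 0, 0, 0, 0], [-1, 0, 0, 0, 0, 0, 0], [-1, 0, 0, 0, 0, 0, 0], [-1, 0, 0, 0, 0, 0, 0], [-1, 0, 0, 0, 0, 0, 0]]]}}

```text
time: 7.85
position: [0.6281, 0.0859, 0.1584]
orientation: [1.667, 2.105, 0.664]
force: [0.1, -0.3, -0.1]
finger_gap: 0.0004
```

```bash
cat >> h.py <<'E'
def tri(name,n=6):
    st(); f=[vision.capture('side') for _ in range(n)];st()
    cv2.imwrite('pics/'+name,cv2.cvtColor(np.hstack([cv2.resize(i[150:290,190:320],(260,280)) for i in (f[0],f[n//2],f[-1])]),cv2.COLOR_RGB2BGR))
    g=[cv2.cvtColor(i[150:290,190:320],cv2.COLOR_RGB2GRAY).astype(float) for i in f]
    print('diff',[round(float(np.abs(g[i]-g[0]).mean()),2) for i in range(n)])
E
python3 -c "
from h import *
tri('t1.png')"
```

```text
7.85 p [0.6281 0.0859 0.1584] F [ 0.06 -0.28 -0.12] gap 0.0004 q [ 0.1   0.24 -0.48  0.25  0.07 -0.1 ]
8.15 p [0.6281 0.0859 0.1585] F [-0.54  0.09  0.49] gap 0.0001 q [ 0.1   0.24 -0.48  0.25  0.07 -0.1 ]
diff [0.0, 1.38, 1.37, 1.39, 1.38, 1.38]
```

View pics/t1.png

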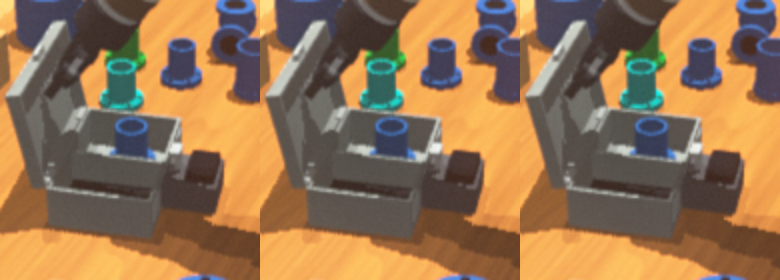

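The six frames agree to within noise and the lid rests on the fingertip, so I'll ease back slowly and let it settle at balance.

>>> {"fn": "play_rows", "kwargs": {"rows": [[[-1, 0, -0.1, -0.07, 0, 0, 0], [-1, 0, -0.1, -0.07, 0, 0, 0], [-1, 0, -0.1, -0.07, 0, 0, 0], [-1, 0, -0.1, -0.07, 0, 0, 0], [-1, 0, -0.1, -0.07, 0, 0, 0]]]}}

```text
time: 8.65
position: [0.622, 0.0845, 0.1584]
orientation: [1.667, 2.105, 0.664]
force: [0.1, -0.2, 0.0]
finger_gap: 0.0003
```

>>> {"fn": "play_rows", "kwargs": {"rows": [[[-1, 0, -0.1, -0.07, 0, 0, 0], [-1, 0, -0.1, -0.07, 0, 0, 0], [-1, 0, -0.1, -0.07, 0, 0, 0], [-1, 0, -0.1, -0.07, 0, 0, 0], [-1, 0, -0.1, -0.07, 0, 0, 0]]]}}

```text
time: 9.15
position: [0.6161, 0.0831, 0.1584]
orientation: [1.667, 2.105, 0.664]
force: [0.6, -0.8, 0.8]
finger_gap: 0.0003
```

>>> {"fn": "play_rows", "kwargs": {"rows": [[[-1, 0, -0.1, -0.07, 0, 0, 0], [-1, 0, -0.1, -0.07, 0, 0, 0], [-1, 0, -0.1, -0.07, 0, 0, 0], [-1, 0, -0.1, -0.07, 0, 0, 0], [-1, 0, -0.1, -0.07, 0, 0, 0]]]}}

```text
time: 9.65
position: [0.6102, 0.0817, 0.1584]
orientation: [1.667, 2.105, 0.664]
force: [-0.6, -0.4, 0.4]
finger_gap: 0.0002
```

>>> {"fn": "play_rows", "kwargs": {"rows": [[[-1, 0, -0.1, -0.07, 0, 0, 0], [-1, 0, -0.1, -0.07, 0, 0, 0], [-1, 0, -0.1, -0.07, 0, 0, 0], [-1, 0, -0.1, -0.07, 0, 0, 0], [-1, 0, -0.1, -0.07, 0, 0, 0]]]}}

```text
time: 10.15
position: [0.6043, 0.0803, 0.1584]
orientation: [1.667, 2.105, 0.664]
force: [0.3, -0.5, 0.3]
finger_gap: 0.0002
```

```bash
python3 -c "
from h import *
tri('t2.png')"
```

```text
10.15 p [0.6043 0.0803 0.1584] F [ 0.26 -0.46  0.25] gap 0.0002 q [ 0.1   0.2  -0.53  0.24  0.08 -0.11]
10.45 p [0.6044 0.0804 0.1585] F [ 0.25  0.2  -0.03] gap 0.0001 q [ 0.1   0.2  -0.53  0.24  0.08 -0.11]
diff [0.0, 1.7, 1.85, 2.01, 2.17, 2.28]
```

View pics/t2.png

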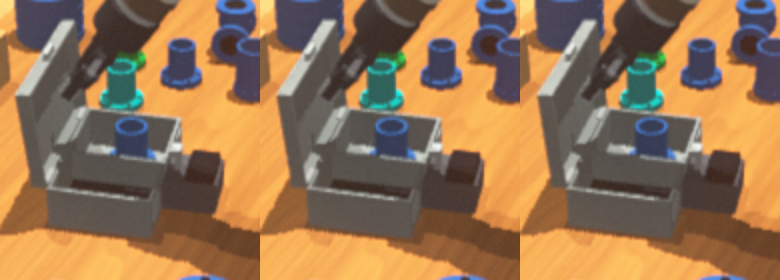

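The lid is free, near balance, and drifting by less than a pixel over 0.3 s. I'll back out, straighten the tool and go over the spigot.

```bash
python3 - <<'E'
from h import *
p,r=plan([(case(-.02,0,.17),down(103.3,-30),4),(case(-.02,-.05,.22),down(103.3,0),4.8)],1)
print('over');plan([([.57,-.16,.22],down(103.3),4.8),([.555,-.25,.19],down(103.3),4.8)],1,p,r)
E
```

```text
[[[1, 0.05, -2.85, -2.7, 2.5, 0.01, -0.01], [1, 0.04, -2.97, -2.58, 2.51, 0.01, -0.01], [1, -1.25, 0.62, -1.08, 7.5, 0.0, 0.0], [1, -1.25, 0.48, -1.16, 7.5, 0.0, 0.0], [1, -1.25, 0.32, -1.21, 7.5, 0.0, 0.0]]]
[[[1, -1.25, 0.17, -1.23, 7.5, -0.01, 0.0]]]
over
[[[1, -4.42, -0.28, 0.0, 0.0, 0.0, 0.0], [1, -4.42, -0.28, 0.0, 0.0, 0.0, 0.0], [1, -4.43, -0.27, 0.0, 0.0, 0.0, 0.0], [1, -4.42, -0.28, 0.0, 0.0, 0.0, 0.0], [1, -2.8, -1.18, 1.0, 0.0, 0.0, 0.0]]]
[[[1, -2.81, -1.17, 1.0, 0.0, 0.0, 0.0], [1, -2.8, -1.18, 1.0, 0.0, 0.0, 0.0]]]
```

>>> {"fn": "play_rows", "kwargs": {"rows": [[[-1, 0, -2.8, -2.6, 2.5, 0, 0], [-1, 0, -3.0, -2.5, 2.5, 0, 0], [1, -1.2, 0.6, -1.1, 7.5, 0, 0], [1, -1.2, 0.5, -1.2, 7.5, 0, 0], [1, -1.2, 0.3, -1.2, 7.5, 0, 0]]]}}

```text
time: 10.95
position: [0.5366, 0.0286, 0.2061]
orientation: [1.891, 2.389, 0.172]
force: [1.0, 0.1, 0.6]
finger_gap: 0.0434
```

>>> {"fn": "play_rows", "kwargs": {"rows": [[[1, -1.2, 0.2, -1.2, 7.5, 0, 0], [1, -4.4, -0.3, 0, 0, 0, 0], [1, -4.4, -0.3, 0, 0, 0, 0], [1, -4.4, -0.3, 0, 0, 0, 0], [1, -4.4, -0.3, 0, 0, 0, 0]]]}}

```text
time: 11.45
position: [0.5695, -0.1582, 0.2163]
orientation: [1.943, 2.455, 0.02]
force: [1.0, 0.7, 0.2]
finger_gap: 0.0852
```

>>> {"fn": "play_rows", "kwargs": {"rows": [[[1, -2.8, -1.2, 1, 0, 0, 0], [1, -2.8, -1.2, 1, 0, 0, 0], [1, -2.8, -1.2, 1, 0, 0, 0], [1, 0, 0, 0, 0, 0, 0], [1, 0, 0, 0, 0, 0, 0]]]}}

```text
time: 11.95
position: [0.5534, -0.2472, 0.1853]
orientation: [1.946, 2.454, 0.02]
force: [0.8, 0.6, 1.1]
finger_gap: 0.0853
```

```bash
python3 -c "
from h import *
tri('t3.png')
cap('wrist','wrist2.png'); print(pose()[0],pose()[1].as_rotvec())"
```

```text
11.95 p [ 0.5534 -0.2472  0.1853] F [0.75 0.61 1.06] gap 0.0853 q [-0.42  0.48  0.16  1.24  0.01 -0.65]
12.25 p [ 0.5543 -0.2456  0.1865] F [-0.54  0.58  0.47] gap 0.0854 q [-0.42  0.48  0.16  1.24  0.01 -0.65]
diff [0.0, 1.56, 1.76, 1.89, 2.04, 2.13]
[ 0.55418819 -0.24569285  0.18644808] [1.94119639 2.45563734 0.02055431]
```

View pics/t3.png

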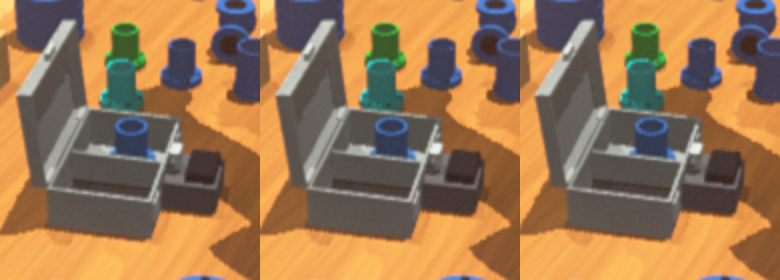

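View pics/wrist2.png

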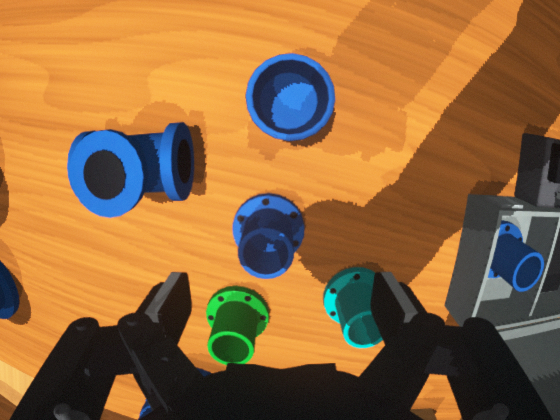

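The lid stands nearly still. In the wrist view the blue spigot's rim is at about (266,252) and its flange at about (269,227). The green one (235,325) and the turquoise one (355,305) are on the far side.

```bash
python3 - <<'E'
from h import *
im=cv2.imread('pics/wrist2.png'); hsv=cv2.cvtColor(im,cv2.COLOR_BGR2HSV)
m=cv2.inRange(hsv,(105,90,25),(128,255,255))
k,l,s,c=cv2.connectedComponentsWithStats(m)
for i in range(1,k):
    if s[i][4]>1500: print(s[i],c[i])
cv2.imwrite('pics/w2c.png',cv2.resize(im[180:290,215:325],None,fx=5,fy=5,interpolation=2))
E
```

```text
[ 246   54   89   87 6032] [289.97828249  96.75414456]
[  67  123  127   94 6739] [130.92995993 166.45036356]
[ 233  194   71   85 4172] [268.25       234.32981783]
[ 488  221   57   71 2423] [515.64052827 259.45480809]
```

View pics/w2c.png

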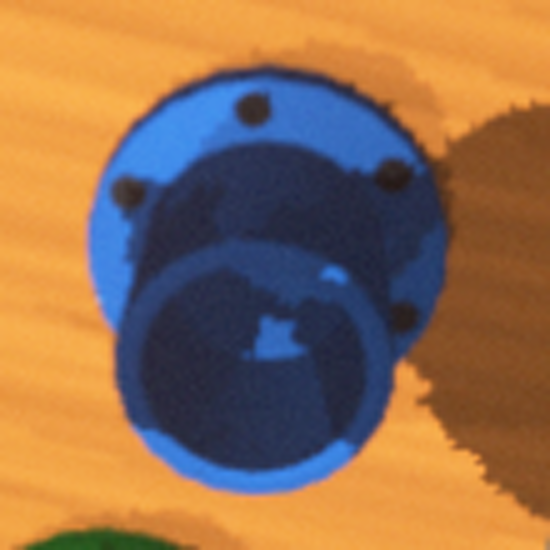

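```bash
python3 - <<'E'
from h import *
np.set_printoptions(precision=4,suppress=True)
print(wz(265.6,253,.066),wz(268.6,228.5,.012)); st()
P=np.array([.588,-.2445])
p,r=plan([([P[0],P[1],.14],down(103.3),3)],1)
E
```

```text
[ 0.5855 -0.2524  0.066 ] [ 0.5844 -0.2522  0.012 ]
12.3 p [ 0.5542 -0.2457  0.1864] F [ 0.04 -0.47  0.64] gap 0.0854 q [-0.42  0.48  0.16  1.24  0.01 -0.65]
[[[1, -0.33, 1.62, 2.35, 0.5, 0.02, 0.02], [1, -0.33, 1.64, 2.34, 0.49, 0.02, 0.03]]]
```

>>> {"fn": "play_rows", "kwargs": {"rows": [[[1, 0.2, 1.6, 2.0, 0.5, 0, 0], [1, 0.1, 1.5, 2.0, 0.5, 0, 0], [1, 0, 0, 0, 0, 0, 0], [1, 0, 0, 0, 0, 0, 0], [1, 0, 0, 0, 0, 0, 0]]]}}

```text
time: 12.8
position: [0.5837, -0.2365, 0.1474]
orientation: [1.949, 2.462, -0.001]
force: [-0.6, 0.8, -0.4]
finger_gap: 0.0854
```

```bash
python3 - <<'E'
from h import *
st();im=cap('wrist','wrist3.png');print(pose()[1].as_matrix().round(3))
cv2.imwrite('pics/w3c.png',cv2.resize(im[200:400,180:380,::-1],None,fx=3,fy=3,interpolation=2))
E
```

```text
12.8 p [ 0.5837 -0.2365  0.1474] F [-0.62  0.83 -0.4 ] gap 0.0854 q [-0.38  0.56  0.19  1.21 -0.   -0.62]
[[-0.229  0.973  0.001]
 [ 0.973  0.229 -0.001]
 [-0.001  0.001 -1.   ]]
```

View pics/w3c.png

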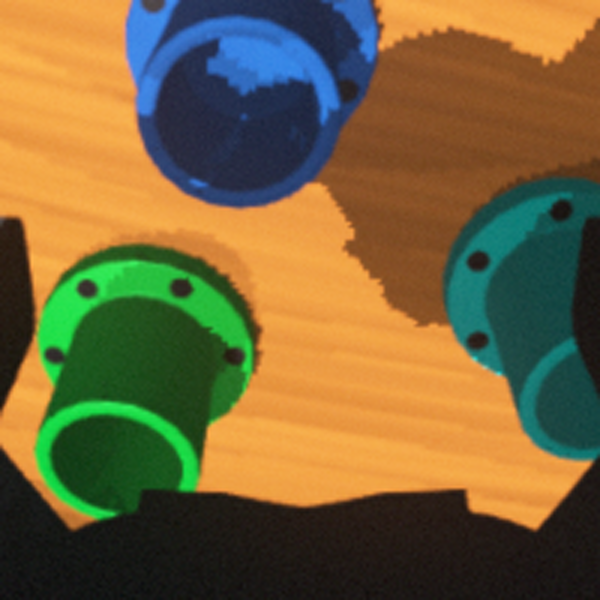

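```bash
python3 - <<'E'
from h import *
np.set_printoptions(precision=4,suppress=True)
print(wz(260,236.7,.066)); print('green',wz(119/3+180,458/3+200,.066))
P=wz(260,236.7,.066)
p,r=plan([([P[0],P[1],.055],down(103.3),3)],1)
E
```

```text
[ 0.5857 -0.252   0.066 ]
green [ 0.6908 -0.2633  0.066 ]
[[[1, -0.38, -0.04, 2.32, 0.01, 0.02, -0.01], [1, -0.38, -0.04, 2.32, 0.01, 0.02, -0.02], [1, -0.38, -0.05, 2.31, 0.01, 0.02, -0.01], [1, -0.37, -0.04, 2.32, 0.01, 0.02, -0.02]]]
```

>>> {"fn": "play_rows", "kwargs": {"rows": [[[1, -0.7, 0, 0, 0, 0, 0], [1, -0.7, 0, 2.5, 0, 0, 0], [1, 0, 0, 2.5, 0, 0, 0], [1, 0, 0, 2.5, 0, 0, 0], [1, 0, 0, 2.4, 0, 0, 0]]]}}

```text
time: 13.35
position: [0.5869, -0.2512, 0.0473]
orientation: [1.951, 2.461, -0.001]
force: [-0.4, 0.8, -0.1]
finger_gap: 0.0854
```

>>> {"fn": "play_rows", "kwargs": {"grip_force": 40, "rows": [[[1, 0, 0, 0, 0, 0, 0], [0.2, 0, 0, 0, 0, 0, 0], [-0.3, 0, 0, 0, 0, 0, 0], [-0.6, 0, 0, 0, 0, 0, 0], [-1, 0, 0, 0, 0, 0, 0]]]}}

```text
time: 13.85
position: [0.5882, -0.2505, 0.0496]
orientation: [1.948, 2.461, 0.001]
force: [-0.6, -0.4, 5.6]
finger_gap: 0.0451
```

>>> {"fn": "play_rows", "kwargs": {"rows": [[[-1, 0, 0, 0, 0, 0, 0], [-1, 0, 0, 0, 0, 0, 0], [-1, 0, 0, 0, 0, 0, 0], [-1, 0, 0, 0, 0, 0, 0]]]}}

```text
time: 14.25
position: [0.5882, -0.2506, 0.0496]
orientation: [1.948, 2.46, 0.001]
force: [0.2, -0.6, 6.7]
finger_gap: 0.0451
```

```bash
python3 - <<'E'
from h import *
st();im=cap('wrist','wrist4.png');cap('side','side9.png')
E
```

```text
14.25 p [ 0.5882 -0.2506  0.0496] F [ 0.15 -0.64  6.71] gap 0.0451 q [-0.4   0.66  0.1   1.01 -0.   -0.63]
```

View pics/wrist4.png

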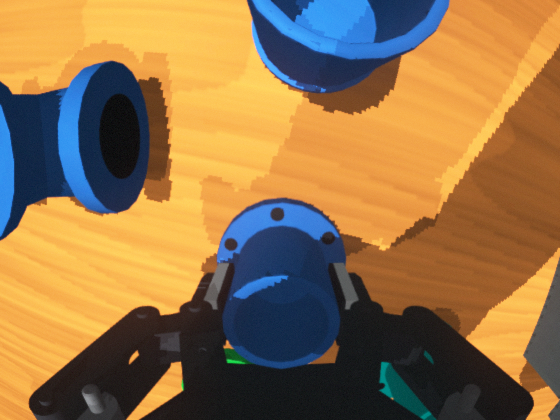

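View pics/side9.png

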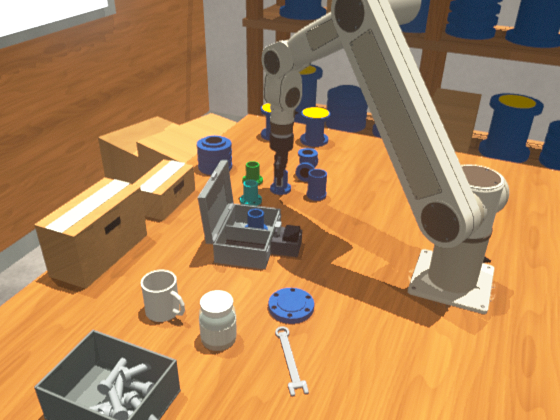

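The grip is good: the gap is 45 mm on the tube and the lid is still up. Lifting.

>>> {"fn": "play_rows", "kwargs": {"rows": [[[-1, 0, 0, -1, 0, 0, 0], [-1, 0, 0, -2, 0, 0, 0], [-1, 0, 0, -3, 0, 0, 0], [-1, 0, 0, -3, 0, 0, 0], [-1, 0, 0, -3, 0, 0, 0]]]}}

```text
time: 14.85
position: [0.5859, -0.2497, 0.1678]
orientation: [-1.948, -2.461, 0.003]
force: [0.4, -0.3, -5.3]
finger_gap: 0.045
```

```bash
python3 - <<'E'
from h import *
st(); q=case(0,.0515,.175); print(q)
plan([(q,down(13.3),3.5)],-1,amax=7)
E
```

```text
14.85 p [ 0.5859 -0.2497  0.1678] F [ 0.36 -0.32 -5.32] gap 0.045 q [-0.4   0.56  0.25  1.27 -0.   -0.63]
[0.53615244 0.11811871 0.175     ]
[[[-1, 2.84, 0.28, -0.05, -0.01, 0.01, 6.92], [-1, 2.85, -0.07, -0.05, -0.01, 0.01, 6.92], [-1, 2.83, -0.41, -0.05, -0.02, 0.01, 6.92], [-1, 2.76, -0.75, -0.05, -0.02, 0.01, 6.92], [-1, 2.64, -1.08, -0.05, -0.02, 0.01, 6.92]]]
[[[-1, 2.5, -1.39, -0.05, -0.01, 0.0, 6.92], [-1, 2.31, -1.68, -0.05, -0.02, 0.01, 6.92], [-1, 2.09, -1.94, -0.06, -0.01, 0.0, 6.92], [-1, 1.84, -2.18, -0.05, -0.02, 0.01, 6.92], [-1, 1.57, -2.39, -0.06, -0.01, 0.0, 6.92]]]
[[[-1, 1.27, -2.56, -0.06, -0.02, 0.01, 6.92], [-1, 0.95, -2.69, -0.05, -0.01, 0.0, 6.92], [-1, 0.62, -2.78, -0.06, -0.02, 0.01, 6.92]]]
```

>>> {"fn": "play_rows", "kwargs": {"rows": [[[-1, 2.8, 0.3, -0.1, 0, 0, 6.9], [-1, 2.8, -0.1, -0.1, 0, 0, 6.9], [-1, 2.8, -0.4, -0.1, 0, 0, 6.9], [-1, 2.8, -0.7, -0.1, 0, 0, 6.9], [-1, 2.6, -1.1, -0.1, 0, 0, 6.9]]]}}

```text
time: 15.35
position: [0.567, -0.1085, 0.1719]
orientation: [-2.596, -1.767, 0.004]
force: [0.6, -0.2, -3.9]
finger_gap: 0.0452
```

>>> {"fn": "play_rows", "kwargs": {"rows": [[[-1, 2.5, -1.4, -0.1, 0, 0, 6.9], [-1, 2.3, -1.7, 0, 0, 0, 6.9], [-1, 2.1, -1.9, 0, 0, 0, 6.9], [-1, 1.8, -2.2, 0, 0, 0, 6.9], [-1, 1.6, -2.4, 0, 0, 0, 6.9]]]}}

```text
time: 15.85
position: [0.5472, 0.0327, 0.1729]
orientation: [-3.005, -0.918, 0.004]
force: [-0.6, 0.5, -5.0]
finger_gap: 0.0452
```

>>> {"fn": "play_rows", "kwargs": {"rows": [[[-1, 1.3, -2.6, 0, 0, 0, 6.9], [-1, 0.9, -2.7, 0, 0, 0, 6.9], [-1, 0.6, -2.8, 0, 0, 0, 6.9], [-1, 0, 0, 0, 0, 0, 0], [-1, 0, 0, 0, 0, 0, 0]]]}}

```text
time: 16.35
position: [0.5351, 0.1174, 0.1729]
orientation: [3.118, 0.375, -0.004]
force: [0.7, -0.2, -4.6]
finger_gap: 0.0451
```

```bash
python3 - <<'E'
from h import *
st(); cap('wrist','wrist5.png');cap('side','side10.png');cap('scene','scene10.png')
plan([(case(0,.0515,.175),down(13.3),3.5)],-1)
E
```

```text
16.35 p [0.5351 0.1174 0.1729] F [ 0.72 -0.17 -4.56] gap 0.0451 q [ 0.22  0.38 -0.02  1.17 -0.    1.55]
[[[-1, 0.09, -0.18, -0.2, 0.03, 0.09, 0.23]]]
```

View pics/wrist5.png

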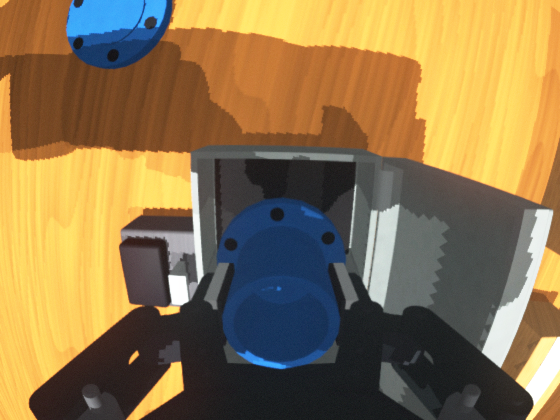

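View pics/side10.png

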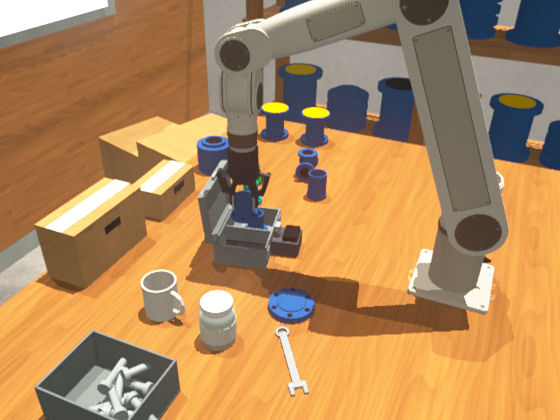

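View pics/scene10.png

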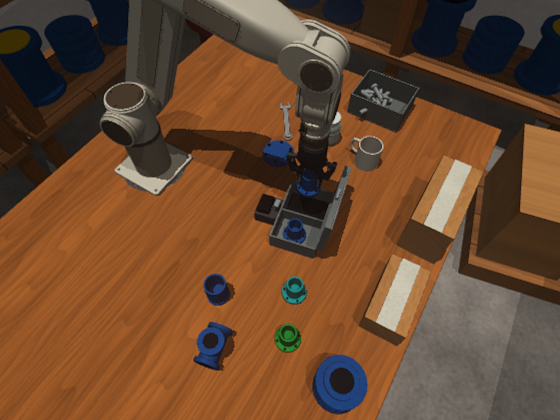

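The wrist view shows the empty compartment under the held spigot. Its inner upper corners are at about (215,158) and (356,160), and the lid stands to the right. I'll check the compartment centre from those corners.

```bash
python3 - <<'E'
from h import *
np.set_printoptions(precision=4,suppress=True)
im=cv2.imread('pics/wrist5.png'); cv2.imwrite('pics/w5c.png',cv2.resize(im[130:310,170:400],None,fx=3.4,fy=3.3,interpolation=2))
def tc(P):
    d=P[:2]-C; c,s=np.cos(YAW),np.sin(YAW); return np.array([c*d[0]+s*d[1],-s*d[0]+c*d[1]])
for u in [(215,158),(356,160),(191,153),(378,155)]: print(u,wz(*u,.06),tc(wz(*u,.06)))
# spigot flange in hand: centre
z=.1729-.0496+.012
print('flange',tc(wz(281.5,258,z)), 'tube top',tc(wz(281,322,z+.054)),'tcp',tc(pose()[0]))
E
```

```text
(215, 158) [0.4775 0.1503 0.06  ] [-0.0496  0.0963]
(356, 160) [0.5764 0.1729 0.06  ] [0.0517 0.0956]
(191, 153) [0.4592 0.1502 0.06  ] [-0.0675  0.1004]
(378, 155) [0.5914 0.1808 0.06  ] [0.0682 0.0998]
flange [-0.0016  0.0533] tube top [-0.0018  0.0513] tcp [-0.0009  0.0497]
```

View pics/w5c.png

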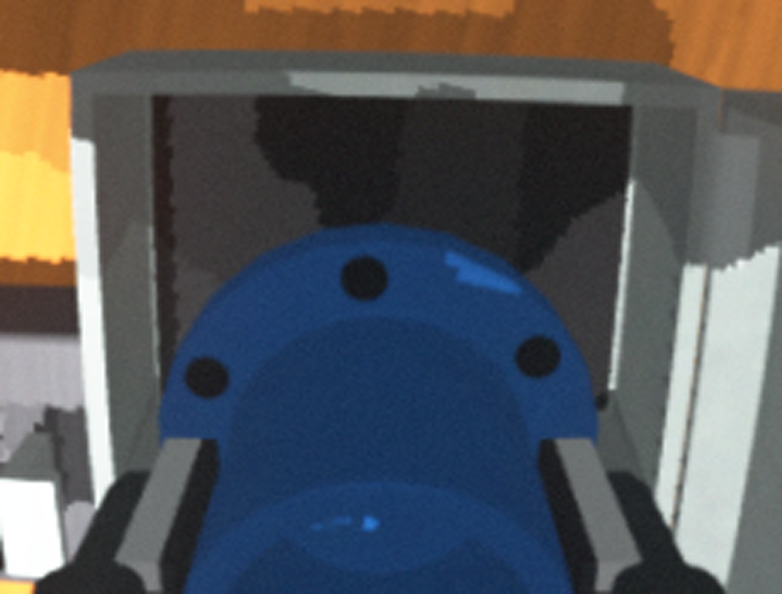

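```bash
python3 - <<'E'
from h import *
np.set_printoptions(precision=4,suppress=True)
def tc(P):
    d=P[:2]-C; c,s=np.cos(YAW),np.sin(YAW); return np.array([c*d[0]+s*d[1],-s*d[0]+c*d[1]])
for u,z in [((198,159.4),.06),((373.5,162),.06),((215,158.5),.008),((356,161),.008)]: print(u,tc(wz(*u,z)))
E
```

```text
(198, 159.4) [-0.0624  0.0956]
(373.5, 162) [0.065  0.0945]
(215, 158.5) [-0.0605  0.0897]
(356, 161) [0.0639 0.0883]
```

>>> {"fn": "play_rows", "kwargs": {"rows": [[[-1, 0.2, 0.35, 1, 0, 0, 0.2], [-1, 0, 0, 3, 0, 0, 0], [-1, 0, 0, 3, 0, 0, 0], [-1, 0, 0, 2.5, 0, 0, 0], [-1, 0, 0, 0, 0, 0, 0]]]}}

```text
time: 17.0
position: [0.535, 0.1122, 0.0737]
orientation: [3.119, 0.363, -0.016]
force: [-1.6, 0.6, -4.2]
finger_gap: 0.0455
```

```bash
python3 - <<'E'
from h import *
st(); im=cap('wrist','wrist6.png')
a=cap('side','side11.png');cv2.imwrite('pics/c11.png',cv2.resize(a[140:290,180:330,::-1],None,fx=4,fy=4))
E
```

```text
17.0 p [0.535  0.1122 0.0737] F [-1.65  0.6  -4.19] gap 0.0455 q [ 0.21  0.48 -0.15  0.95 -0.    1.55]
```

View pics/wrist6.png

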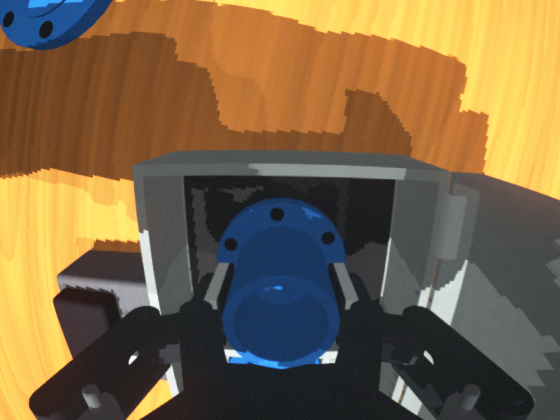

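View pics/c11.png

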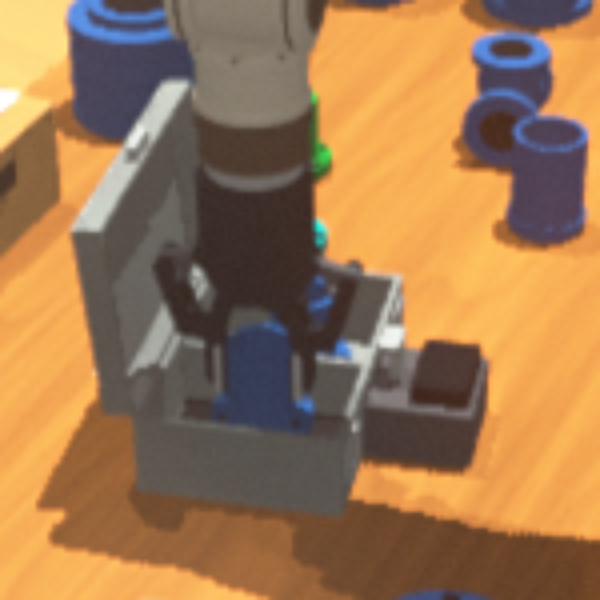

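Still centred, with about 16 mm to go. The lid is clear of the fingers. Lowering slowly.

>>> {"fn": "play_rows", "kwargs": {"rows": [[[-1, 0.1, 0, 0.4, 0, 0, 0], [-1, 0.1, 0, 0.4, 0, 0, 0], [-1, 0, 0, 0.3, 0, 0, 0], [-1, 0, 0, 0.2, 0, 0, 0], [-1, 0, 0, 0.1, 0, 0, 0]]]}}

```text
time: 17.6
position: [0.5404, 0.1145, 0.0642]
orientation: [3.12, 0.366, -0.001]
force: [-0.2, -0.1, -4.8]
finger_gap: 0.0451
```

>>> {"fn": "play_rows", "kwargs": {"rows": [[[-1, 0, 0, 0.1, 0, 0, 0], [-1, 0, 0, 0, 0, 0, 0]]]}}

```text
time: 17.8
position: [0.5404, 0.1145, 0.0631]
orientation: [3.12, 0.366, -0.002]
force: [-0.5, -0.9, -3.7]
finger_gap: 0.0453
```

>>> {"fn": "play_rows", "kwargs": {"rows": [[[-1, 0, 0, 0.1, 0, 0, 0], [-1, 0, 0, 0.1, 0, 0, 0], [-1, 0, 0, 0.1, 0, 0, 0], [-1, 0, 0, 0.1, 0, 0, 0], [-1, 0, 0, 0, 0, 0, 0]]]}}

```text
time: 18.3
position: [0.5403, 0.1144, 0.059]
orientation: [3.12, 0.365, -0.002]
force: [-0.5, 0.5, -4.2]
finger_gap: 0.0449
```

>>> {"fn": "play_rows", "kwargs": {"rows": [[[-1, 0, 0, 0.1, 0, 0, 0], [-1, 0, 0, 0, 0, 0, 0]]]}}

```text
time: 18.5
position: [0.5404, 0.1144, 0.0581]
orientation: [3.12, 0.365, -0.002]
force: [-1.0, 0.9, -4.5]
finger_gap: 0.0449
```

>>> {"fn": "play_rows", "kwargs": {"rows": [[[-1, 0, 0, 0.1, 0, 0, 0], [-1, 0, 0, 0, 0, 0, 0]]]}}

```text
time: 18.7
position: [0.5406, 0.1145, 0.0577]
orientation: [3.12, 0.365, -0.001]
force: [-1.1, 0.2, -0.1]
finger_gap: 0.0453
```

>>> {"fn": "play_rows", "kwargs": {"rows": [[[-1, 0, 0, 0.1, 0, 0, 0], [-1, 0, 0, 0, 0, 0, 0]]]}}

```text
time: 18.9
position: [0.5405, 0.1146, 0.0576]
orientation: [3.12, 0.366, 0.0]
force: [-2.3, -0.5, 6.8]
finger_gap: 0.0452
```

It has landed: the force rose at TCP z 0.0576, as predicted. One centring check before I let go.

```bash
python3 - <<'E'
from h import *
im=cap('wrist','wrist7.png');cv2.imwrite('pics/w7c.png',cv2.resize(im[140:380,110:490,::-1],None,fx=2.1,fy=2.1,interpolation=2))
E
```

```text
(no output)
```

View pics/w7c.png

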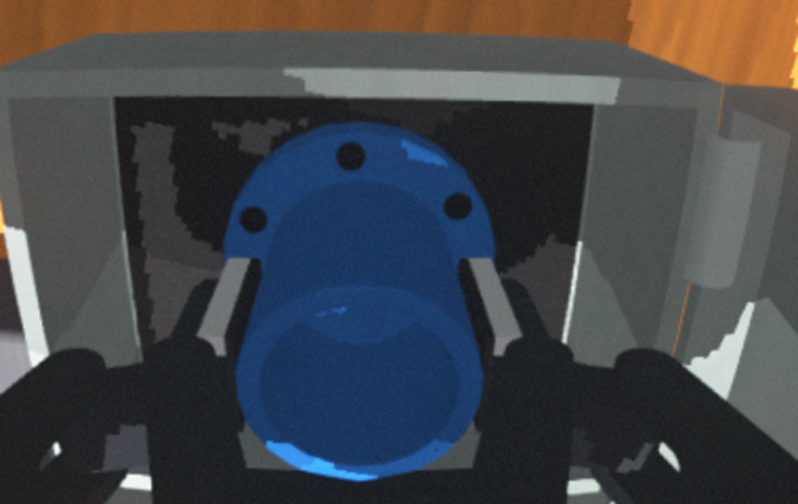

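```bash
python3 - <<'E'
from h import *
def tc(P):
    d=P[:2]-C; c,s=np.cos(YAW),np.sin(YAW); return np.array([c*d[0]+s*d[1],-s*d[0]+c*d[1]])
u=110+359/2.1
print(tc(wz(u,140+98/2.1,.06)),tc(wz(u,140+122/2.1,.02)),tc(wz(u,140+70/2.1,.06)),tc(pose()[0]))
# mid wall: light strip below tube row ~467
print(tc(wz(u,140+467/2.1,.06)))
E
```

```text
[0.00247729 0.0968641 ] [0.00246658 0.08273185] [0.00246934 0.10172147] [0.0034615  0.04700952]
[0.00262159 0.01486451]
```

The gap from flange to wall is 14.1 mm, against 14 mm for exact centring, and x is centred within about 1 mm. Letting go.

>>> {"fn": "play_rows", "kwargs": {"rows": [[[0.2, 0, 0, -0.05, 0, 0, 0], [0.3, 0, 0, 0, 0, 0, 0], [0.5, 0, 0, 0, 0, 0, 0], [0.5, 0, 0, 0, 0, 0, 0], [0.5, 0, 0, 0, 0, 0, 0]]]}}

```text
time: 19.45
position: [0.5405, 0.1145, 0.0566]
orientation: [3.12, 0.365, -0.001]
force: [-0.4, 0.2, -0.5]
finger_gap: 0.0642
```

>>> {"fn": "play_rows", "kwargs": {"rows": [[[0.5, 0, 0, -0.5, 0, 0, 0], [0.5, 0, 0, -1, 0, 0, 0], [0.5, 0, 0, -2, 0, 0, 0], [0.5, 0, 0, -3, 0, 0, 0], [0.5, 0, 0, -3, 0, 0, 0]]]}}

```text
time: 19.95
position: [0.5403, 0.1145, 0.1532]
orientation: [3.12, 0.365, -0.002]
force: [0.5, 0.1, -0.4]
finger_gap: 0.0637
```

>>> {"fn": "play_rows", "kwargs": {"rows": [[[0.5, -2, 0, -4, 0, 0, 0], [0.5, -4, 0, -2, 0, 0, 0], [0.5, -4, 0, 0, 0, 0, 0], [0.5, -4, 0, 0, 0, 0, 0], [0.5, 0, 0, 0, 0, 0, 0]]]}}

```text
time: 20.45
position: [0.3987, 0.0809, 0.212]
orientation: [3.12, 0.365, -0.008]
force: [0.8, -0.1, 0.5]
finger_gap: 0.0644
```

```bash
python3 -c "
from h import *
tri('t4.png'); im=cap('scene','scene11.png'); cv2.imwrite('pics/sc11.png',cv2.resize(im[140:270,230:370,::-1],None,fx=4,fy=4))"
```

```text
20.45 p [0.3987 0.0809 0.212 ] F [ 0.75 -0.08  0.52] gap 0.0644 q [ 0.2   0.09 -0.3   1.19 -0.    1.54]
20.75 p [0.4057 0.0824 0.2122] F [ 0.31 -0.53  0.24] gap 0.0641 q [ 0.2   0.1  -0.29  1.19 -0.    1.54]
diff [0.0, 2.88, 3.7, 4.15, 4.31, 4.4]
```

View pics/t4.png

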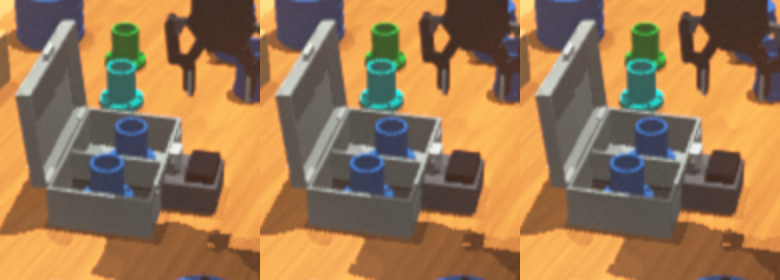

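View pics/sc11.png

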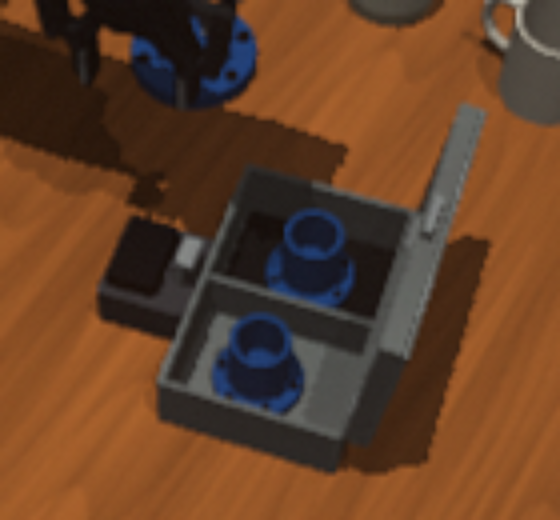

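Both views show both spigots upright, the blue one centred on the pad, and the lid open. Last, I'll check lid motion and whether the bystanders moved, then hand in.

>>> {"fn": "play_rows", "kwargs": {"rows": [[[0.5, 0, 0, 0, 0, 0, 0], [0.5, 0, 0, 0, 0, 0, 0], [0.5, 0, 0, 0, 0, 0, 0], [0.5, 0, 0, 0, 0, 0, 0], [0.5, 0, 0, 0, 0, 0, 0]]]}}

```text
time: 21.3
position: [0.4044, 0.0822, 0.2118]
orientation: [3.12, 0.365, -0.002]
force: [-0.1, -0.5, 0.3]
finger_gap: 0.064
```

```bash
python3 - <<'E'
from h import *
f=[cv2.cvtColor(vision.capture('side'),cv2.COLOR_RGB2GRAY) for _ in range(7)]
roi=lambda i,r:i[r[1]:r[1]+r[3],r[0]:r[0]+r[2]].astype(np.float64)
for n,r in dict(lid=(196,158,40,60),case=(225,215,60,40)).items():
    print(n,[np.round(cv2.phaseCorrelate(roi(f[0],r),roi(g,r))[0],2) for g in f[1:]])
o=cv2.cvtColor(cv2.imread('pics/side0.png'),cv2.COLOR_BGR2GRAY)
for n,r in dict(mug=(140,265,50,60),tub=(195,285,45,68),blank=(262,282,58,45),wrench=(270,322,45,76)).items():
    print(n,cv2.phaseCorrelate(roi(o,r),roi(f[-1],r)))
o=cv2.cvtColor(cv2.imread('pics/scene0.png'),cv2.COLOR_BGR2GRAY); g=cv2.cvtColor(vision.capture('scene'),cv2.COLOR_RGB2GRAY)
for n,r in dict(sleeve=(195,265,40,45),tee=(188,315,50,60)).items():
    print(n,cv2.phaseCorrelate(roi(o,r),roi(g,r)))
st()
E
```

```text
lid [array([-0.02,  0.01]), array([ 0.05, -0.01]), array([0.  , 0.01]), array([-0.01, -0.  ]), array([-0.01,  0.05]), array([-0.04,  0.06])]
case [array([-0.11, -0.01]), array([-0.04,  0.01]), array([-0.02, -0.  ]), array([-0.03, -0.03]), array([-0.02,  0.01]), array([0.02, 0.01])]
mug ((-0.003979825375441948, 0.026090216847094894), 0.9926569317362117)
tub ((0.5082982839207624, 0.017261435376177303), 0.9011184482034514)
blank ((-0.17401058139934733, 0.5086561077593537), 0.8085651078424732)
wrench ((0.5404697147219508, 0.029288342358967157), 0.9825833748637638)
sleeve ((-0.024078224095870127, 0.43320184886965407), 0.9865198782880498)
tee ((-0.0009432123865416031, -0.022796012639748398), 0.9937287100657048)
21.7 p [0.4044 0.0822 0.2119] F [-0.07 -0.15  0.48] gap 0.0638 q [ 0.2   0.1  -0.29  1.19 -0.    1.54]
```

```bash
python3 -c "
from workcell import bot
print(bot.hand_in())"
```

```text
the job is handed in; nothing more can be done
None
```

The blue spigot now stands upright on the rubber pad in the left compartment, with the lid open and still, and the job is handed in at about 22 s. No verdict is reported.

I pressed the key, let the released lid swing onto a shut fingertip and eased back until it stood at balance. Then I gripped the blue spigot by its tube, lowered it until the pad took its weight, let go and backed off.

What the last checks showed:
- **Placement:** just before release the flange-to-wall gap was 14.1 mm, against 14 mm for exact centring, and x was within about 1 mm. After release both spigots look upright; I did not measure the mate's position.
- **Lid:** it moved less than 0.1 pixel over 0.3 s. I read its angle only by eye in the pictures, as roughly 1.7 rad.
- **Bystanders:** the sleeve, tee, blank, tub, wrench and mug shifted by about 0.5 pixel or less since the start.
- **Contact:** the arm is clear of everything, and the force readings are at noise level.

One disagreement: the cameras differed by 5 to 10 mm on some positions. I used the wrist camera for the final spigot and compartment positions.

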